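Unlock the laser control cabinet with its T-key and swing its door open

ROBOT

A 6-joint arm with a two-finger parallel gripper is mounted at the origin on the work surface. World frame = base frame: x ahead of the robot, y to its left, z up, the work surface at z = 0. Lengths are in mm, angles in rad, forces in N, time in s.
With the tool pointing down it reaches from about 275 to 1000 mm from the base axis. Payload 8.4 kg.
Tool frame: the origin (TCP) lies at the very end of the fingers, on their centre line; the grasp point (between the pads) lies 19 mm behind it; x points along the fingers, y is the direction in which the jaws open and shut, and the axes are right-handed (so a half turn about x gives the same grasp; the last joint's range is limited). The gripper opens to 85 mm and grips with 20 to 120 N. Pads are 22 mm wide; open, the fingers measure 114 mm over their backs; the gripper's body (76 mm by 85 mm) begins 54 mm behind the grasp point. The pads swing forward as they close: fully open they stand 13 mm farther back than shut.
Start: joints at [-0.002, 0.353, 1.633, -0, 1.155, -0.002], TCP at [625.002, -0, 204.581] pointing down, gripper open.
Joint ranges: [-2.63, 2.63], [-0.92, 2.1], [0.06, 2.66], [-1.3, 4.44], [0, 2.69], [-3.02, 3.02]. Speed limits (rad/s): [2.22, 2.22, 2.79, 3.14, 3.14, 3.14].

INTERFACE

Orientations are given as [roll, pitch, yaw] about the fixed x, y, z axes, in that order (R = Rz(yaw) Ry(pitch) Rx(roll)).
In Python, from rig import r, grab_frame, camera_params, sign_off gives the robot as it stands.
- The arm moves only by the tool drive_tool, never from a script. Its argument "rows" is one flat list of numbers, 7 for each row, row after row: the shift along the tool's x, y, z in mm, then the turn, a rotation vector about the tool's x, y, z in degrees, then the opening in per cent of the stroke, from 0 (shut) to 100 (fully open). In form: [x, y, z, rx, ry, rz, fingers, x, y, z, rx, ry, rz, fingers, ...]. A call has 1 to 10 rows; each row is the pose to reach, as a shift and turn from the pose measured when the call began, along the tool's axes at that moment; what a row does not reach only later rows make up. A row lasts 1/8 s, in which the tool goes at most 62.5 mm and 10.7 degrees, less where a joint would pass 70% of its speed; a pose out of reach is approached as far as the arm can. A call with a gripper value outside its range is refused whole. The fingers move at their own pace and stop on an object; "newtons" is the grip in N (left out, the last holds). Time passes only in rows, so rows that repeat a pose let the fingers close. It gives the time, the measured TCP pose, the force and the opening at its end, in the units of the state.
- r.sense(): the state, without advancing time (a new reading comes with each control period).
- grab_frame(name): name is "scene" or "side" or "wrist"; returns the picture (384x512x3 uint8, red, green, blue); there is no depth.
- camera_params(name): a dict with "vertical_fov" (degrees; the focal length in pixels is half the picture's height over the tangent of half this angle, whatever the lens; pixels are square), "cx", "cy" (the principal point, pixels), "pose" (4x4, takes a point from camera to world coordinates); the wrist camera has in their place "tool_from_camera" (4x4, takes a point from camera to tool coordinates, whose origin is the TCP and whose axes are the tool frame's). Camera axes: x right, y down, z forward; pixel columns grow to the right and rows downward; lengths in mm; the calibration is good to about 2 mm. The wrist camera is an equidistant fisheye: a pixel r from the principal point sees the ray r / f radians off the axis. A picture is of the moment at which its call begins: read the wrist's pose just before it. camera_params takes no time and is no camera call.
- sign_off(): hands the job in, once; it reports no verdict.
The state is a dict: "clock": time; "qpos": joint angles; "qvel": joint speeds; "joint_efforts": joint torques, N m; "eef_pos": TCP position; "tcp_rot": TCP orientation; "contact_force": force on the tool from outside, world axes, zero at the start; "wrist_torque": the same for the moment, N m; "opening": opening from 0.0 (shut) to 1.0 (fully open).
Only numpy, scipy, OpenCV 4.12 (cv2) and the standard library are available. Lean on these libraries where they do the work, as an engineer would, in place of code of your own. Each camera call takes 0.05 s, during which the arm holds its last target.

TASK

Open up the grey control cabinet on the left of the optical table for service: turn the red T-key in its latch a full quarter turn, then swing the door wide open, past square to the cabinet, and leave it standing open. First push the blue slide box that stands in the door's way well clear of its swing, without tipping it: the door and key must never touch it. Do not shift or knock over anything else on the table.

Things in the scene. Friction and masses are not known exactly. Their poses are not given: they have to be found in the camera images.
- cabinet: Fixed steel cabinet on the table, light grey with an ivory door: 150 deep, 220 wide, 202 mm high. Origin: centre of its underside, on the table. -x points out of the door side (front), +y to the door's free (latch) side, -y to its hinge side, z up. It stands on the left, its front looking to the world's -y, turned up to 22 degrees towards the robot. The door's front face is 90 mm in front of the origin.
- door_hinge (a point): Lower end of the door's upright hinge axis, 14 mm above the table, in the plane of the door's front face, 108 mm to the hinge side of the cabinet's middle. Its axes turn with the door: +y along the door to its free edge, -x out of its front face, z up; with the door shut they are parallel to the cabinet's.
- door_angle (a joint): Door angle, rad: 0 shut, 1.57 square, stop at 1.85; seen from above it opens counter-clockwise. The leaf is 216 wide, 186 high, 15 mm thick, 1 kg, from 14 to 200 mm above the table. Slight friction (0.1 N m): it stays where it is left. The latch lets it go only with the key turned beyond about 1.1 rad; it does not spring open.
- door: The ivory door leaf itself; origin and axes as door_hinge. It carries the key.
- key (a joint): Key angle, rad: 0 locked, bar upright; 1.57 fully unlocked, bar level; stops at both. Seen from in front it turns counter-clockwise: the bar's upper end goes over towards the door's free edge (cabinet +y) and down. It starts between 0 and 0.25. Friction 0.1 N m (about 3 N at the bar's end); it stays where it is left.
- key_bar (a point): Middle of the T-key's red bar, on the key's axis: 55 mm out from the door's face, 174 mm from the hinge, 145 mm above the table. The bar is round, 9 mm thick, 80 mm long, 50 mm clear of the door; a steel stem 10 mm thick (16 mm in its last 20 mm) joins its middle to the door. The key stays in the latch and can take the pull that opens the door. Axes as the door's, not turning with the key.
- slide_box_mid (a point): Middle of the closed blue slide box in the door's way, half-way up (16.5 mm): 84 mm along its x, 98 mm along its y, 33 mm high, about 0.24 kg, loose. It starts with its x axis within 0.3 rad of the cabinet's, at least 75 mm in front of the shut door. The door sweeps a circle of 216 mm radius about its hinge; straight out from the cabinet beyond that the table is free.
- amber_bottle: Brown glass bottle, 60 mm across, 125 mm high, bystander; origin at its foot.
- oil_bottle: Small brown oil bottle, 32 mm across, 62 mm high, bystander; origin at its foot.
- objective: Metal microscope objective standing on its end, 34 mm across, 52 mm high, bystander; origin at its foot.
- tube_rack: Orange tube rack, 100 x 200 mm, 64 mm high with the tubes, bystander; origin at its foot.
- petri_dish: Clear Petri dish, 90 mm across, 15 mm high, bystander; origin at its foot.
- wash_bottle: White plastic bottle with a red cap, 70 mm across, 150 mm high, bystander; origin at its foot.
- pipette: White micropipette lying on the table, 260 mm long, bystander; origin under its middle.
Things that resemble listed ones, but are neither listed nor needed, are in the scene too. There is more than one size of the part that bears slide_box_mid; the job needs the smallest.

How it is judged:
By the outcome, as a careful person would: the job done as asked, in the order asked, and still so for the second after the job is handed in, with the robot touching nothing.
It also fails if it takes over 66 s, if anything falls off the work surface, if the arm or the gripper's body presses on something with over 40 N, if the wrist force passes 120 N, or if a joint passes its speed limit or range.

## Working session

There is one attempt and no reset: what is moved stays moved. The work goes in short steps, Python scripts to look and compute and a tool call to move; the robot and the scene stay as the last step left them, time stands still between calls to the robot, and variables do not carry over. Pictures are saved under pics/ and viewed, and the job is handed in when it is done.

Besides the shell and the picture viewer there is one more tool, called after "Request:" as name(argument=value, ...) on one line, values as JSON. drive_tool: Moves the arm, as the interface text tells. Its arguments: {"type":"object","properties":{"rows":{"type":"array","items":{"type":"number"}},"newtons":{"type":"number"}},"required":["rows"]}

```bash
ls; mkdir -p pics; python3 - <<'E'
from rig import r, grab_frame, camera_params
import cv2
print(r.sense())
for n in ("scene","side","wrist"):
    print(n,camera_params(n))
    cv2.imwrite(f"pics/{n}0.png",cv2.cvtColor(grab_frame(n),cv2.COLOR_RGB2BGR))
E
```

```text
pics
{'clock': 0.0, 'qpos': array([-2.39041187e-03,  3.53660523e-01,  1.63415128e+00, -2.48117242e-06,
        1.15520403e+00, -2.39036266e-03]), 'qvel': array([-0.00022531,  0.00059733,  0.00151265, -0.00046025,  0.00049809,
        0.00117   ]), 'joint_efforts': array([-2.03471049e-03, -6.05236173e+01, -3.42063046e+01, -2.62302356e-04,
        9.48130677e-03,  3.61521288e-06]), 'eef_pos': array([6.24473420e+02, 6.41423695e-03, 2.03846648e+02]), 'tcp_rot': array([-1.57159269,  1.56937315,  3.14079724]), 'contact_force': array([ 0.01847742,  0.95978987, -0.27088521]), 'wrist_torque': array([-0.00628341, -0.03386977,  0.012138  ]), 'opening': 1.0021017877624698}
scene {'vertical_fov': 43.010872557925936, 'cx': 252.12569331659876, 'cy': 199.40773333405465, 'pose': array([[ 5.97216505e-01,  6.66378545e-01, -4.46399016e-01,
         1.31523401e+03],
       [ 8.02070716e-01, -4.98858015e-01,  3.28364504e-01,
        -6.31248371e+02],
       [-3.87466679e-03, -5.54148279e-01, -8.32408957e-01,
         1.55259966e+03],
       [ 0.00000000e+00,  0.00000000e+00,  0.00000000e+00,
         1.00
[... 210 characters left out ...]
.03239430e-01, -6.41297706e-01,  6.52790329e-01,
        -7.69720224e+02],
       [-3.15883241e-03, -7.12378644e-01, -7.01788209e-01,
         8.97590478e+02],
       [ 0.00000000e+00,  0.00000000e+00,  0.00000000e+00,
         1.00000000e+00]])}
wrist {'vertical_fov': 65.70646984690485, 'cx': 258.7230142729173, 'cy': 193.0437948893445, 'tool_from_camera': array([[ 2.51017834e-04, -2.68796800e-01,  9.63196873e-01,
        -1.68880868e+02],
       [ 9.99999861e-01,  5.14099190e-04, -1.17140727e-04,
        -1.38383600e+00],
       [-4.63691680e-04,  9.63196769e-01,  2.68796892e-01,
        -6.86286808e+01],
       [ 0.00000000e+00,  0.00000000e+00,  0.00000000e+00,
         1.00000000e+00]])}
```

View pics/scene0.png

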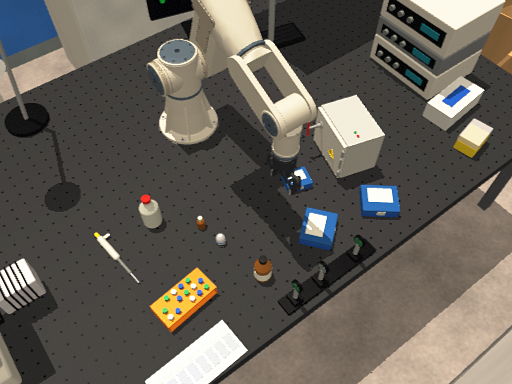

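View pics/side0.png

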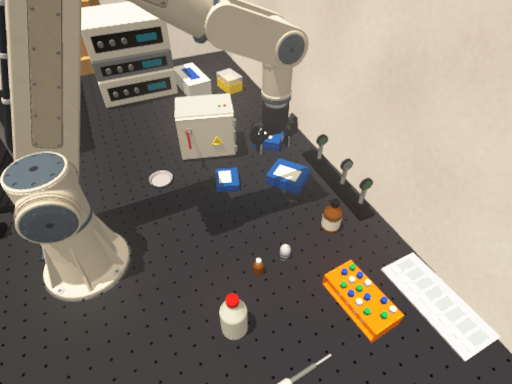

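View pics/wrist0.png

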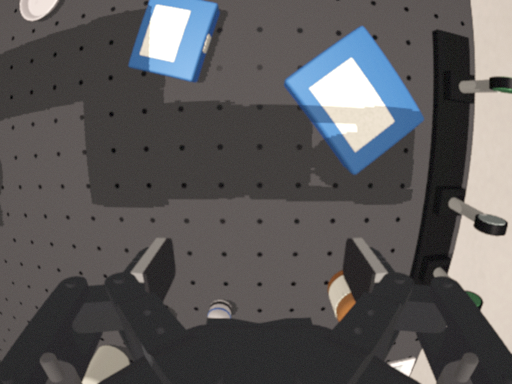

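```bash
cat > h.py <<'E'
import numpy as np, cv2
from scipy.spatial.transform import Rotation as Rn
from rig import r, grab_frame, camera_params
def K(n):
    p=camera_params(n); return p,192/np.tan(np.radians(p["vertical_fov"]/2))
def tool():
    s=r.sense(); T=np.eye(4); T[:3,:3]=Rn.from_euler('xyz',s["tcp_rot"]).as_matrix(); T[:3,3]=s["eef_pos"]; return T
def ray(n,u,v,T=None):
    p,f=K(n); x,y=u-p["cx"],v-p["cy"]
    if n=="wrist":
        rr=np.hypot(x,y); t=rr/f; d=np.array([np.sin(t)*x/max(rr,1e-9),np.sin(t)*y/max(rr,1e-9),np.cos(t)]); P=T@p["tool_from_camera"]
    else:
        d=np.array([x/f,y/f,1]); P=p["pose"]
    d=P[:3,:3]@d; return P[:3,3],d/np.linalg.norm(d)
def onz(n,u,v,z,T=None):
    o,d=ray(n,u,v,T); return o+d*(z-o[2])/d[2]
def tri(a,b):
    (o1,d1),(o2,d2)=a,b
    A=np.stack([d1,-d2],1); t=np.linalg.lstsq(A,o2-o1,rcond=None)[0]
    p,q=o1+t[0]*d1,o2+t[1]*d2; return (p+q)/2,np.linalg.norm(p-q)
def proj(n,P,T=None):
    p,f=K(n); M=np.linalg.inv(T@p["tool_from_camera"] if n=="wrist" else p["pose"])
    c=M[:3,:3]@np.asarray(P,float)+M[:3,3]
    if n=="wrist":
        rr=np.hypot(c[0],c[1]); t=np.arctan2(rr,c[2]); return np.array([p["cx"]+f*t*c[0]/rr,p["cy"]+f*t*c[1]/rr])
    return np.array([p["cx"]+f*c[0]/c[2],p["cy"]+f*c[1]/c[2]])
def grab(n,name):
    im=cv2.cvtColor(grab_frame(n),cv2.COLOR_RGB2BGR); cv2.imwrite(f"pics/{name}.png",im); return im
def crop(im,name,x0,y0,x1,y1,k=5):
    cv2.imwrite(f"pics/{name}.png",cv2.resize(im[y0:y1,x0:x1],None,fx=k,fy=k,interpolation=cv2.INTER_CUBIC))
E
python3 - <<'E'
from h import *
crop(cv2.imread("pics/side0.png"),"side0c",140,80,290,200)
crop(cv2.imread("pics/scene0.png"),"scene0c",265,85,415,200)
E
```

```text
(no output)
```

View pics/side0c.png

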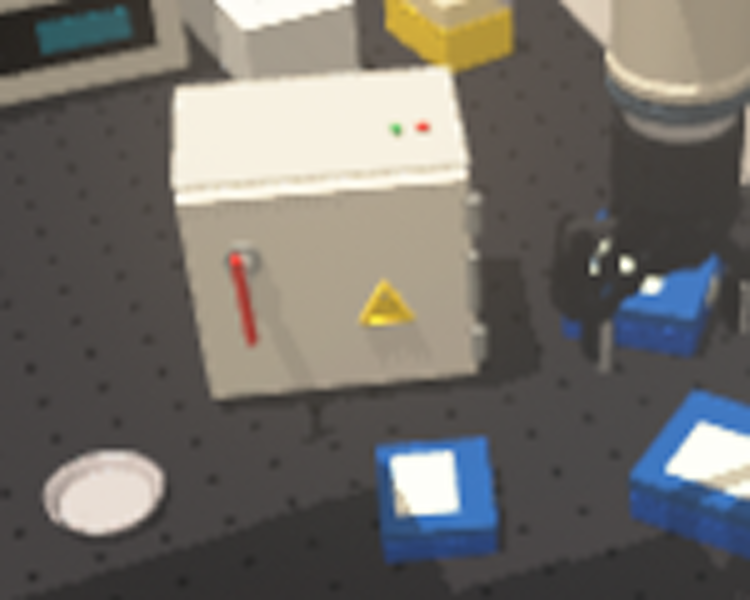

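View pics/scene0c.png

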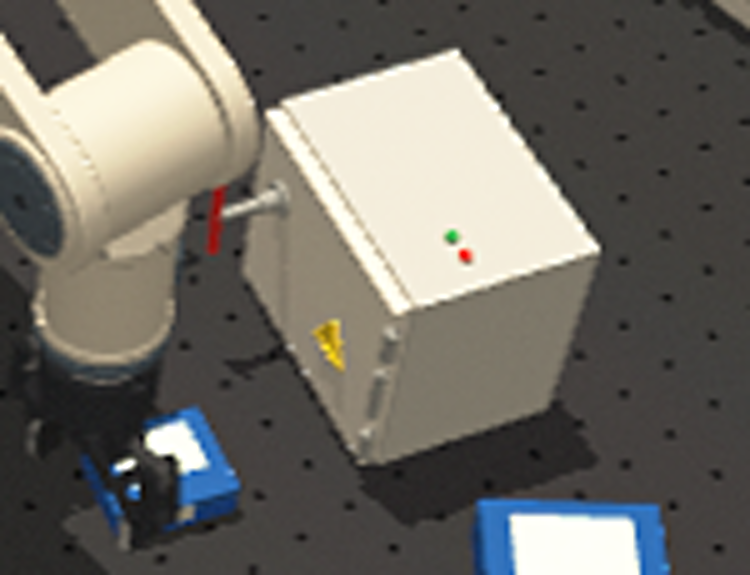

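```bash
python3 - <<'E'
from h import *
S=lambda x,y:(140+(x+.5)/5-.5,80+(y+.5)/5-.5)
C=lambda x,y:(265+(x+.5)/5-.5,85+(y+.5)/5-.5)
print("latch top", onz("side",*S(181,203),200), onz("scene",*C(270,117),200), tri(ray("side",*S(181,203)),ray("scene",*C(270,117))))
print("hinge top", onz("side",*S(467,182),200), onz("scene",*C(398,317),200), tri(ray("side",*S(467,182)),ray("scene",*C(398,317))))
print("cab rear", onz("side",*S(174,88),202),onz("side",*S(450,68),202),onz("scene",*C(458,50),202),onz("scene",*C(600,250),202))
print("bot", onz("side",*S(213,398),14),onz("side",*S(475,374),14),onz("scene",*C(366,463),14))
print("key ends", [tri(ray("side",*S(*a)),ray("scene",*C(*b))) for a,b in (((235,260),(221,190)),((252,342),(212,250)))])
im=cv2.imread("pics/side0.png"); hs=cv2.cvtColor(im,cv2.COLOR_BGR2HSV)
m=cv2.inRange(hs,(100,120,50),(125,255,255))
n,l,st,c=cv2.connectedComponentsWithStats(m)
for i in range(1,n):
    if st[i,4]>60: print(st[i])
# small box top corners in side view
for q in ((377,447),(486,438),(497,525),(385,540)): print("box",onz("side",*S(*q),33))
im=cv2.imread("pics/wrist0.png");T=tool()
for q in ((148,-1),(219,3),(195,81),(130,67)): print("wbox",onz("wrist",*q,33,T))
for q in ((361,27),(423,116),(356,174),(285,82)): print("wbig",onz("wrist",*q,33,T))
print("petri",onz("side",161,179,8), onz("side",*S(104,492),8))
E
```

```text
latch top [402.41225174 349.58115206 200.        ] [406.19076875 354.66368434 200.        ] (array([403.51300014, 357.57013265, 195.43788068]), np.float64(0.8112299340876999))
hinge top [604.15431144 290.64417931 200.        ] [610.09907664 298.58605048 200.        ] (array([607.59287099, 301.90194966, 193.64541716]), np.float64(2.008005703676537))
cab rear [440.4610359  512.56906267 202.        ] [653.48995458 452.68866667 202.        ] [441.04622025 516.81323067 202.        ] [652.76132662 458.03896166 202.        ]
bot [400.78903094 355.84388927  14.        ] [606.1857532  298.71711537  14.        ] [607.16928178 306.04058024  14.        ]
key ends [(array([424.93124735, 292.96312274, 177.81719309]), np.float64(3.268380657553916)), (array([425.8728562 , 290.83534337, 107.89546417]), np.float64(1.9216879071619613))]
[183  68  16  11  86]
[263 131  21  20 234]
[266 158  44  36 728]
[215 167  25  25 355]
box [495.52043723 222.19811165  33.        ]
box [575.93575437 198.12070174  33.        ]
box [546.29040125 103.37876279  33.        ]
box [466.08254574 121.56952327  33.        ]
wbox [489.57246486 216.18066022  33.        ]
wbox [577.17731977 200.67943174  33.        ]
wbox [550.28818828 106.28455756  33.        ]
wbox [468.92506099 130.17914065  33.        ]
wbig [743.21787845 176.71468382  33.        ]
wbig [829.06377489  74.32296532  33.        ]
wbig [740.63777269  -2.20383738  33.        ]
wbig [652.47563483 103.52221042  33.        ]
petri [294.92254485 279.14907592   8.        ] [294.15289525 285.77438394   8.        ]
```

```bash
python3 - <<'E'
from h import *
for n,u,v in (("oil",259,273),("obj",285,257),("amber",332,228),("wash",234,335),("rack",362,310),("petri",161,179)): print(n,onz("side",u,v,0)[:2].round())
H=np.array([608,299]);ey=np.array([np.cos(np.radians(165)),np.sin(np.radians(165))]);out=np.array([-ey[1]*1,ey[0]]);print(out)
for q in ((492,219),(577,199),(548,105),(467,126)):
    d=np.array(q)-H; print("lat,out",d@ey,d@out)
for l,o in ((48,85),(48,270)): print(H+l*ey+o*out)
E
```

```text
oil [ 466. -248.]
obj [ 564. -228.]
amber [ 763. -188.]
wash [ 328. -392.]
rack [ 676. -470.]
petri [296. 289.]
[-0.25881905 -0.96592583]
lat,out 91.34187224133022 107.2970753350179
lat,out 4.061796104709011 104.61597302708498
lat,out 7.744654827455016 202.9187530062305
lat,out 91.41984670402248 203.59865330746428
[539.6359415  229.31961893]
[491.75441816  50.62334107]
```

Request:
drive_tool(rows=[0,-8,-24,-10,0,0,60,0,-16,-48,-20,0,0,60,0,-24,-73,-30,0,0,60,0,-32,-97,-40,0,0,60,0,-40,-121,-50,0,0,60,0,-49,-145,-60,0,0,60,0,-57,-170,-70,0,0,60,0,-65,-194,-80,0,0,60,0,-73,-218,-90,0,0,60,0,-81,-242,-100,0,0,60])

```text
clock: 1.4
eef_pos: [543.1, 242.7, 203.9]
tcp_rot: [3.087, 1.569, -3.016]
contact_force: [0.9, 0.1, -0.5]
opening: 0.599
```

Request:
drive_tool(rows=[0,0,0,-10,0,0,60,0,0,0,-20,0,0,60,0,0,0,-30,0,0,60,0,0,0,-40,0,0,60,0,0,0,-50,0,0,60,0,0,0,-60,0,0,60,0,0,0,-65,0,0,60,0,0,0,-65,0,0,60])

```text
clock: 2.4
eef_pos: [543.0, 242.6, 203.6]
tcp_rot: [2.021, 1.569, -2.948]
contact_force: [-0.0, -0.5, 0.7]
opening: 0.598
```

```bash
cat >> h.py <<'E'
H=np.array([608.,299]);a=np.radians(165);ey=np.array([np.cos(a),np.sin(a)]);out=np.array([-ey[1],ey[0]])
def st():
    s=r.sense();T=tool();d=T[:2,3]-H
    print("t",s["clock"],"pos",T[:3,3].round(1),"lat/out",(d@ey).round(1),(d@out).round(1)); print("xyz axes",T[:3,:3].T.round(3).tolist(),"yaw y",np.degrees(np.arctan2(T[1,1],T[0,1])).round(1)); print("q",s["qpos"].round(2),"F",s["contact_force"].round(1),"op",s["opening"])
def to_tool(dw): return (tool()[:3,:3].T@np.asarray(dw,float)).round(1)
E
python3 - <<'E'
from h import *
st()
grab("side","side1");im=grab("wrist","wrist1")
E
```

```text
t 2.4 pos [543.  242.6 203.6] lat/out 48.2 71.3
xyz axes [[-0.002, -0.0, -1.0], [-0.967, 0.254, 0.002], [0.254, 0.967, -0.001]] yaw y 165.3
q [ 0.42  0.31  1.7   0.    1.14 -2.47] F [-0.  -0.5  0.7] op 0.5979573056756066
```

View pics/side1.png

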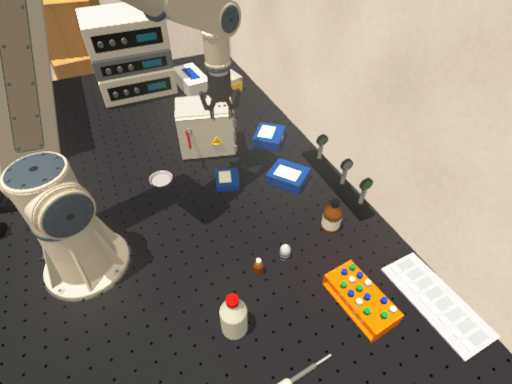

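View pics/wrist1.png

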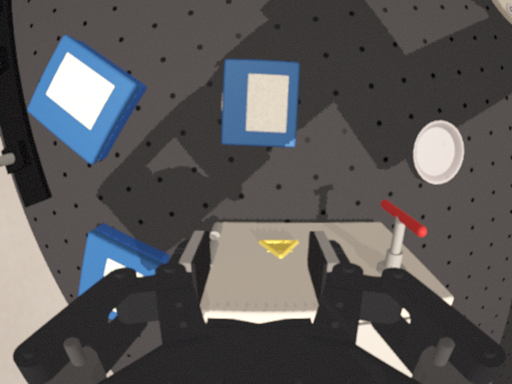

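```bash
python3 - <<'E'
from h import *
T=tool()
im=cv2.imread("pics/wrist1.png")
for q in ((224,59),(299,61),(297,146),(222,145)):
    p=onz("wrist",*q,33,T)[:2]; d=p-H; print("box",p.round(),"lat,out",(d@ey).round(),(d@out).round())
S=lambda x,y:(140+(x+.5)/5-.5,80+(y+.5)/5-.5)
for a,b in (((235,260),(422,231)),((252,342),(385,203))):
    p,e=tri(ray("side",*S(*a)),ray("wrist",*b,T)); d=p[:2]-H; print("key",p.round(),e.round(1),(d@ey).round(),(d@out).round())
# door bottom edge in the wrist view (z=14)
for q in ((218,222),(380,222)):
    p=onz("wrist",*q,14,T)[:2];d=p-H;print("doorbot",p.round(),(d@ey).round(),(d@out).round())
E
```

```text
box [546. 107.] lat,out 10.0 201.0
box [465. 131.] lat,out 95.0 199.0
box [491. 226.] lat,out 94.0 101.0
box [574. 203.] lat,out 8.0 102.0
key [423. 291. 182.] 1.2 176.0 56.0
key [425. 290. 109.] 2.3 174.0 56.0
doorbot [611. 298.] -3.0 -0.0
doorbot [399. 357.] 217.0 -2.0
```

Request:
drive_tool(rows=[35,-1,0,0,0,0,60,75,-1,0,0,0,0,60,115,-1,0,0,0,0,60,150,-1,0,0,0,0,60,175,-1,0,0,0,0,60,188,-1,0,0,0,0,60,193,-1,0,0,0,0,60,193,-1,0,0,0,0,60])

```text
clock: 3.5
eef_pos: [544.1, 242.5, 11.2]
tcp_rot: [1.85, 1.57, -3.121]
contact_force: [-1.0, -0.8, 0.4]
opening: 0.598
```

```bash
python3 - <<'E'
from h import *
st()
grab("wrist","wrist2");crop(grab("side","side2"),"side2c",140,80,290,200)
E
```

```text
t 3.5 pos [544.1 242.5  11.2] lat/out 47.1 71.1
xyz axes [[-0.001, -0.0, -1.0], [-0.967, 0.256, 0.001], [0.256, 0.967, -0.0]] yaw y 165.2
q [ 0.42  0.55  1.83  0.    0.76 -2.47] F [-1.  -0.8  0.4] op 0.5982846005484649
```

View pics/wrist2.png

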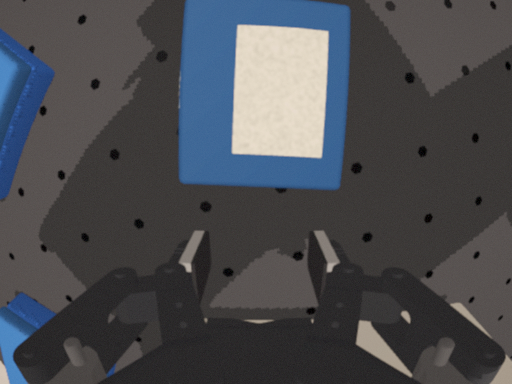

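View pics/side2c.png

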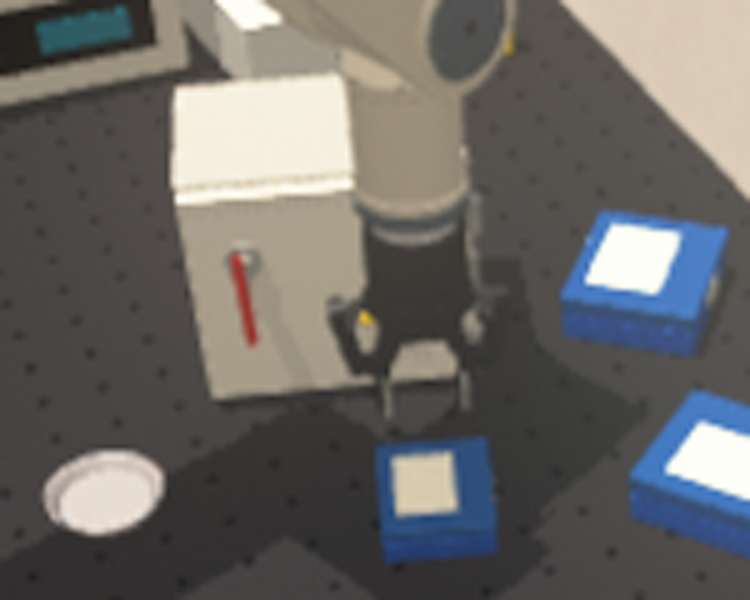

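Request:
drive_tool(rows=[1,-2,-8,0,0,0,60,1,-2,-16,0,0,0,60,1,-2,-22,0,0,0,60,1,-2,-28,0,0,0,60,1,-2,-36,0,0,0,60,1,-2,-46,0,0,0,60,1,-2,-58,0,0,0,60,1,-2,-70,0,0,0,60,1,-2,-82,0,0,0,60,1,-2,-94,0,0,0,60])

```text
clock: 4.85
eef_pos: [522.0, 150.4, 10.7]
tcp_rot: [1.144, 1.57, 2.456]
contact_force: [-0.4, -0.7, -0.7]
opening: 0.599
```

```bash
python3 - <<'E'
from h import *
st()
grab("wrist","wrist3")
E
```

```text
t 4.85 pos [522.  150.4  10.7] lat/out 44.6 165.8
xyz axes [[-0.0, 0.0, -1.0], [-0.967, 0.256, 0.0], [0.256, 0.967, 0.0]] yaw y 165.2
q [ 0.28  0.49  1.95  0.    0.7  -2.61] F [-0.4 -0.7 -0.7] op 0.5986233922063644
```

View pics/wrist3.png

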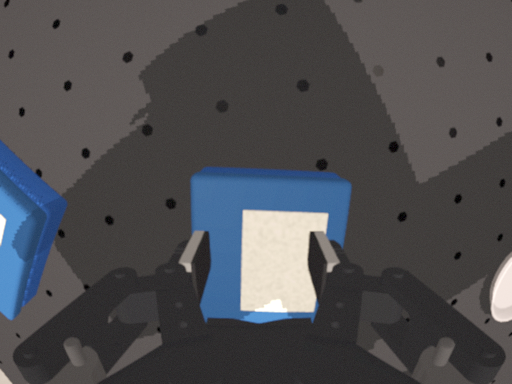

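```bash
python3 - <<'E'
from h import *
T=tool()
for q in ((203,169),(337,173),(192,177),(349,182)):
  for z in (33,0):
    p=onz("wrist",*q,z,T)[:2]; d=p-H; print("box",z,p.round(),"lat,out",(d@ey).round(),(d@out).round())
crop(grab("side","side3"),"side3c",140,80,290,200)
E
```

```text
box 33 [537. 104.] lat,out 18.0 207.0
box 0 [545. 109.] lat,out 12.0 200.0
box 33 [471. 123.] lat,out 87.0 205.0
box 0 [464. 132.] lat,out 96.0 198.0
box 33 [544. 106.] lat,out 12.0 203.0
box 0 [553. 112.] lat,out 5.0 195.0
box 33 [466. 130.] lat,out 94.0 200.0
box 0 [457. 140.] lat,out 104.0 192.0
```

View pics/side3c.png

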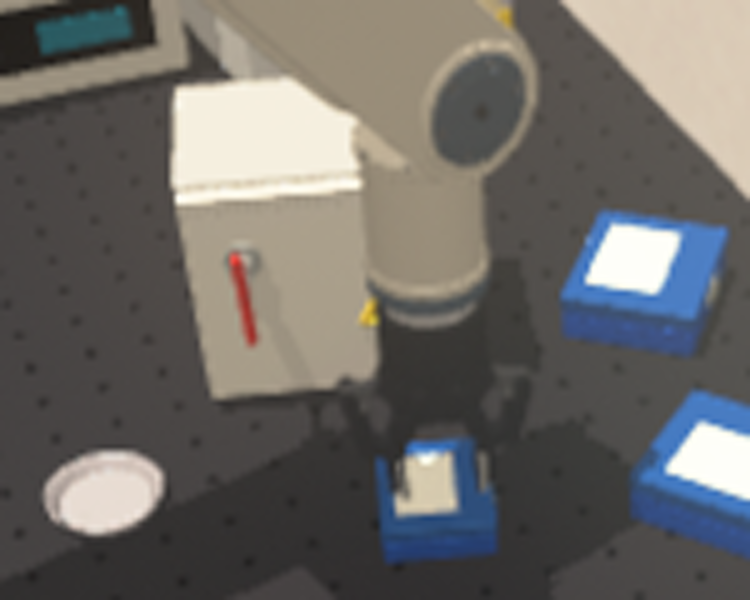

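```bash
python3 - <<'E'
from h import *
T=tool()
R=lambda p:((np.array(p)-[140,80])*5).round()
for n,P in (("now",T[:3,3]),):
  for dy in (-30,0,30):
    P2=P+T[:3,1]*dy
    print(n,dy,R(proj("side",P2)),R(proj("side",P2+[0,0,19])),R(proj("side",P2+[0,0,40])),proj("wrist",P2,T).round(), proj("wrist",P2+[0,0,19],T).round())
E
```

```text
now -30 [482. 511.] [481. 492.] [480. 471.] [208. 226.] [202. 238.]
now 0 [442. 515.] [441. 497.] [439. 475.] [256. 226.] [256. 239.]
now 30 [402. 520.] [401. 501.] [399. 480.] [305. 226.] [310. 238.]
```

```bash
python3 - <<'E'
from h import *
a=cv2.imread("pics/side3.png");crop(a,"a",200,150,260,200,10)
b=cv2.imread("pics/wrist3.png");crop(b,"b",170,150,370,330,4)
E
```

```text
(no output)
```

View pics/a.png

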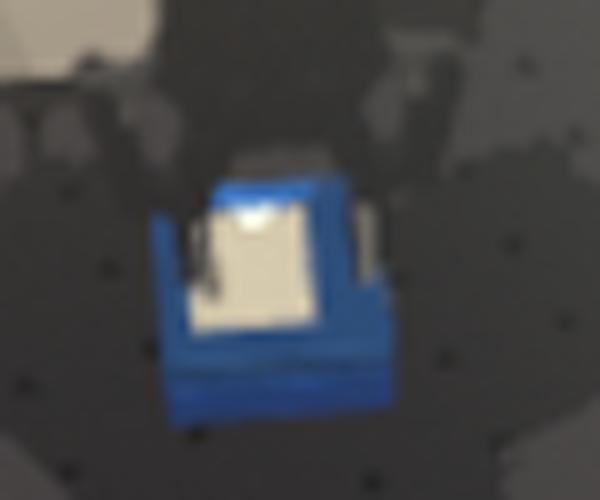

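View pics/b.png

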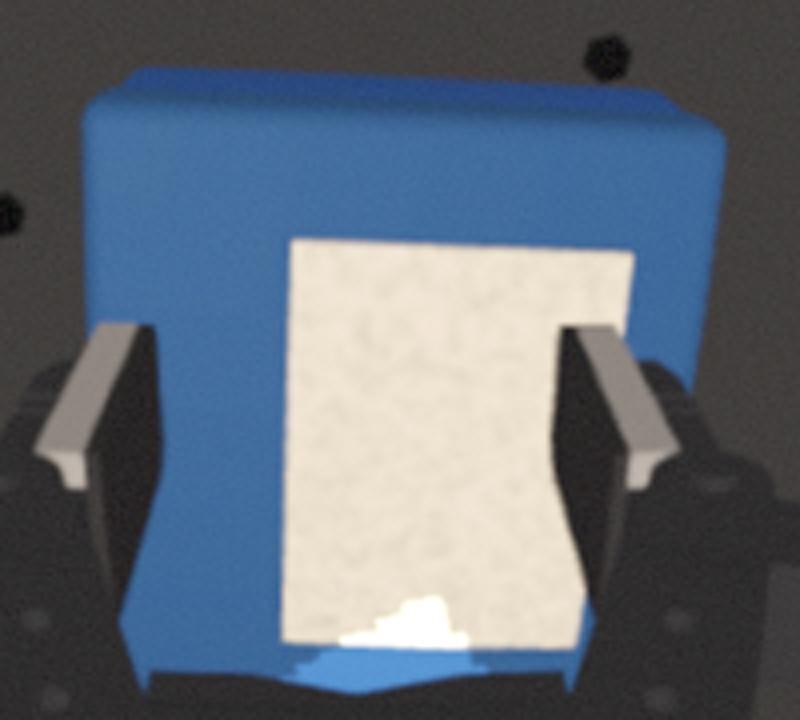

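```bash
python3 - <<'E'
from h import *
T=tool()
for s,w in (((221.0,179.6),(313,231)),((236.5,177.9),(201,231))):
    p,e=tri(ray("side",*s),ray("wrist",*w,T));print(p.round(1),e.round(1), (T[:3,:3].T@(p-T[:3,3])).round(1), onz("side",*s,33).round(1))
for z in (11,20,30,40): print(z,(T[:3,:3].T@(onz("wrist",201,231,z,T)-T[:3,3])).round(1))
print(r.sense())
E
```

```text
[492.  147.6  41.6] 2.2 [-31.   28.   -9.9] [495.6 155.8  33. ]
[548.2 134.6  39. ] 2.3 [-28.5 -29.5  -8. ] [551.7 141.2  33. ]
11 [ -0.5 -34.3   3.6]
20 [ -9.5 -32.4  -0.3]
30 [-19.4 -30.3  -4.5]
40 [-29.4 -28.2  -8.8]
{'clock': 4.95, 'qpos': array([ 2.77011259e-01,  4.91550497e-01,  1.94679747e+00,  4.21517770e-04,
        7.04276783e-01, -2.60558261e+00]), 'qvel': array([ 0.0168257 ,  0.00559303, -0.01846811,  0.00693649,  0.00052654,
        0.01908114]), 'joint_efforts': array([-5.74768335e-01, -5.81664813e+01, -2.18044049e+01, -6.37824135e-02,
       -5.12964302e-02, -2.18412112e-01]), 'eef_pos': array([521.6683819 , 149.98565707,  10.58036792]), 'tcp_rot': array([ 1.84859751,  1.56972879, -3.12311162]), 'contact_force': array([-0.26713339,  0.2204952 ,  0.72961799]), 'wrist_torque': array([-0.01351257,  0.01156568, -0.04834354]), 'opening': 0.6056365702403116}
```

Request:
drive_tool(rows=[-4,2,12,0,0,0,60,-4,2,30,0,0,0,60,-4,2,50,0,0,0,60,-4,2,70,0,0,0,60,-4,2,88,0,0,0,60,-2,2,94,0,0,0,60,2,2,94,0,0,0,60,6,2,94,0,0,0,60,10,2,94,0,0,0,60,10,2,94,0,0,0,60])

```text
clock: 6.2
eef_pos: [543.5, 240.8, 0.1]
tcp_rot: [2.025, 1.569, -2.947]
contact_force: [-0.2, -0.0, -0.4]
opening: 0.597
```

```bash
python3 - <<'E'
from h import *
st()
a=grab("wrist","wrist4");crop(a,"b",170,150,370,330,4);crop(grab("side","side4"),"a",190,120,260,180,10)
E
```

```text
t 6.2 pos [5.435e+02 2.408e+02 1.000e-01] lat/out 47.2 72.9
xyz axes [[-0.002, -0.0, -1.0], [-0.966, 0.257, 0.002], [0.257, 0.966, -0.001]] yaw y 165.1
q [ 0.41  0.57  1.83  0.    0.74 -2.47] F [-0.2 -0.  -0.4] op 0.5965759803174959
```

View pics/a.png

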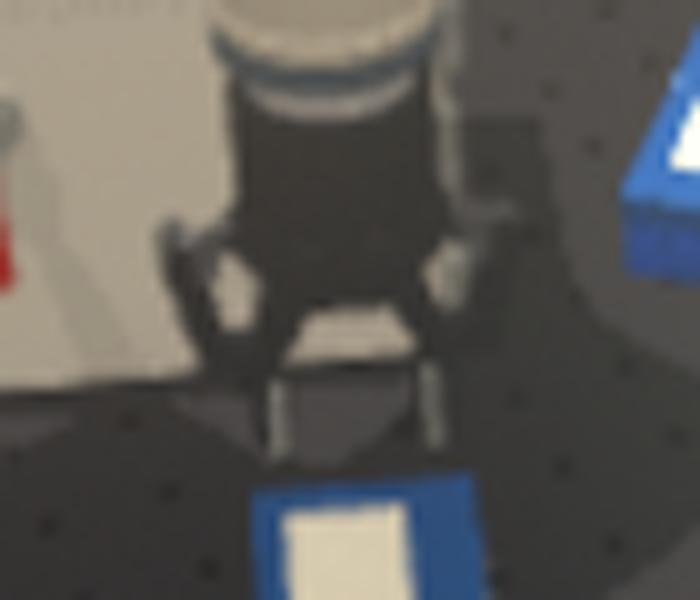

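View pics/b.png

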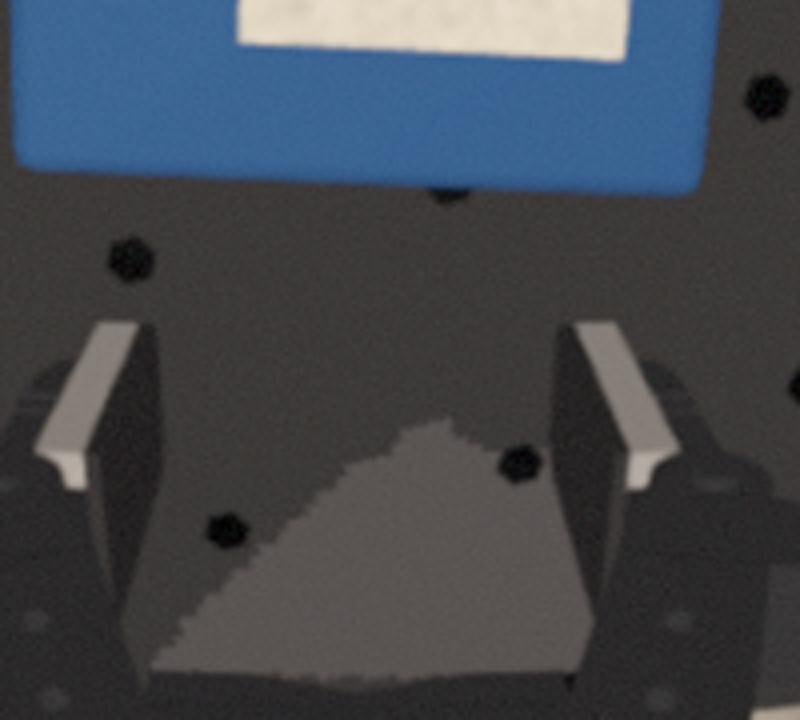

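```bash
python3 - <<'E'
from h import *
T=tool()
for s,w in (((217.3,165.3),(315,231)),((233.3,163.8),(199,231))):
    p,e=tri(ray("side",*s),ray("wrist",*w,T));print(p.round(1),e.round(1), (T[:3,:3].T@(p-T[:3,3])).round(1))
E
```

```text
[511.8 239.8  32.2] 1.3 [-31.7  30.7  -9.5]
[570.7 224.8  31. ] 2.3 [-30.5 -30.2  -8.9]
```

Request:
drive_tool(rows=[4,0,0,0,0,0,60,8,0,0,0,0,0,60,12,0,0,0,0,0,60,16,0,0,0,0,0,60,20,0,0,0,0,0,60,20,0,0,0,0,0,60])

```text
clock: 7.05
eef_pos: [543.5, 241.0, -19.9]
tcp_rot: [2.006, 1.569, -2.966]
contact_force: [0.6, 0.3, 0.2]
opening: 0.602
```

```bash
python3 - <<'E'
from h import *
st()
crop(grab("side","side5"),"a",190,120,260,180,10)
E
```

```text
t 7.05 pos [543.5 241.  -19.9] lat/out 47.3 72.7
xyz axes [[-0.002, -0.0, -1.0], [-0.966, 0.257, 0.002], [0.257, 0.966, -0.001]] yaw y 165.1
q [ 0.41  0.6   1.84  0.    0.71 -2.47] F [0.6 0.3 0.2] op 0.6015640830747181
```

View pics/a.png

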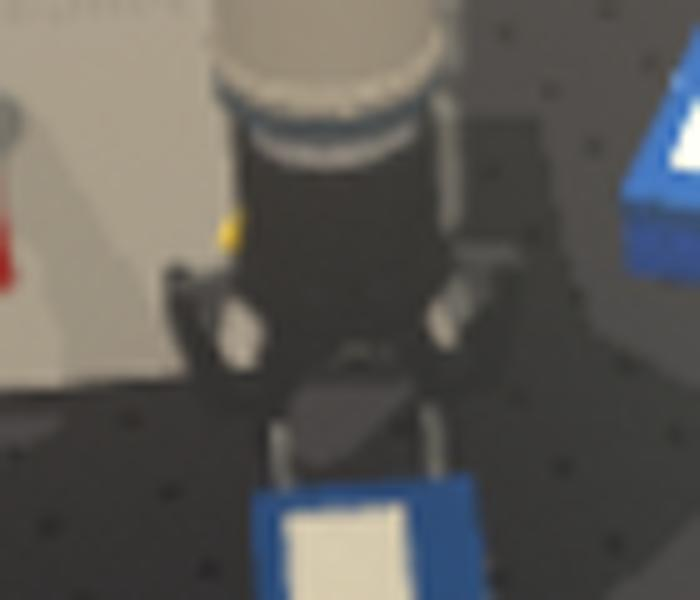

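Request:
drive_tool(rows=[1,-3,-6,0,0,0,60,1,-3,-13,0,0,0,60,1,-3,-18,0,0,0,60,1,-3,-23,0,0,0,60,1,-3,-30,0,0,0,60,1,-3,-38,0,0,0,60,1,-3,-46,0,0,0,60,1,-3,-46,0,0,0,60])

```text
clock: 8.1
eef_pos: [534.4, 195.0, -20.6]
tcp_rot: [2.122, 1.569, -2.851]
contact_force: [-0.2, 0.1, 0.4]
opening: 0.598
```

```bash
python3 - <<'E'
from h import *
st()
grab("wrist","wrist6")
E
```

```text
t 8.1 pos [534.4 195.  -20.6] lat/out 44.1 119.5
xyz axes [[-0.002, -0.001, -1.0], [-0.966, 0.257, 0.002], [0.257, 0.966, -0.001]] yaw y 165.1
q [ 0.35  0.57  1.9   0.    0.67 -2.53] F [-0.2  0.1  0.4] op 0.5982062666240529
```

View pics/wrist6.png

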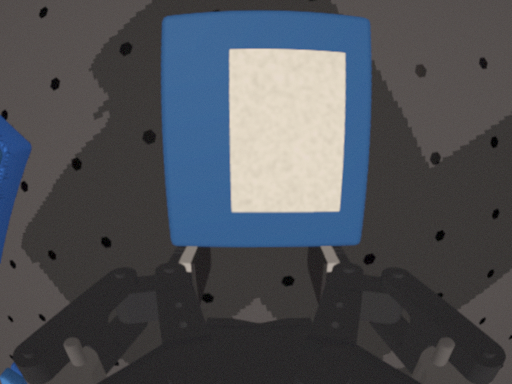

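Request:
drive_tool(rows=[1,1,-5,0,0,0,60,1,1,-13,0,0,0,60,1,1,-25,0,0,0,60,1,1,-38,0,0,0,60,1,1,-51,0,0,0,60,1,1,-64,0,0,0,60,1,1,-77,0,0,0,60,1,1,-87,0,0,0,60,1,1,-93,0,0,0,60,1,1,-95,0,0,0,60])

```text
clock: 9.4
eef_pos: [508.9, 103.4, -21.6]
tcp_rot: [2.076, 1.568, -2.897]
contact_force: [0.7, 3.4, 1.0]
opening: 0.598
```

Request:
drive_tool(rows=[0,0,-5,0,0,0,60,0,0,-12,0,0,0,60,0,0,-22,0,0,0,60,0,0,-33,0,0,0,60,0,0,-44,0,0,0,60,0,0,-55,0,0,0,60,0,0,-63,0,0,0,60,0,0,-68,0,0,0,60,0,0,-70,0,0,0,60,0,0,-70,0,0,0,60])

```text
clock: 10.65
eef_pos: [490.8, 35.7, -21.6]
tcp_rot: [2.105, 1.568, -2.868]
contact_force: [0.4, -0.3, -0.0]
opening: 0.601
```

```bash
python3 - <<'E'
from h import *
st()
grab("wrist","wrist7");grab("side","side7")
E
```

```text
t 10.65 pos [490.8  35.7 -21.6] lat/out 45.1 284.7
xyz axes [[-0.003, -0.001, -1.0], [-0.966, 0.258, 0.002], [0.258, 0.966, -0.001]] yaw y 165.1
q [ 0.07  0.5   2.06 -0.    0.58 -2.81] F [ 0.4 -0.3 -0. ] op 0.6012257762832126
```

View pics/wrist7.png

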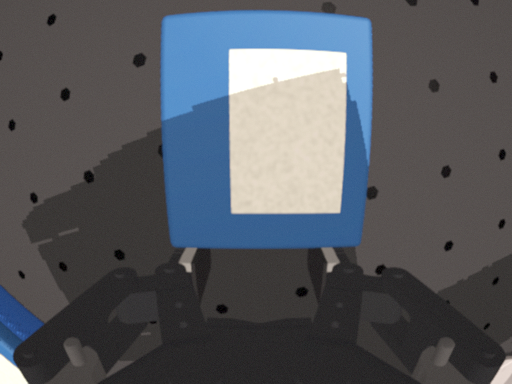

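View pics/side7.png

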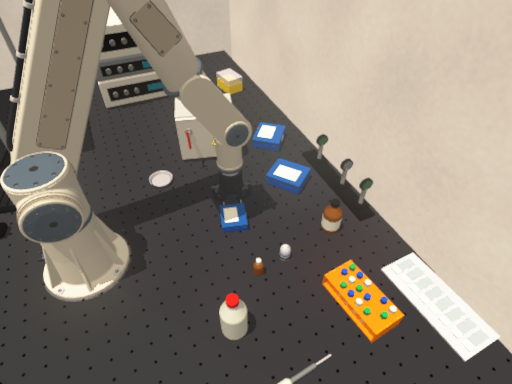

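Request:
drive_tool(rows=[0,0,8,0,0,0,60,0,0,20,0,0,0,60,-20,0,25,0,0,0,40,-60,0,25,0,0,0,20,-110,0,25,10,0,0,0,-160,0,25,20,0,0,0,-200,0,25,30,0,0,0,-235,0,25,40,0,0,0,-260,0,25,50,0,0,0,-260,0,25,60,0,0,0])

```text
clock: 12.0
eef_pos: [499.3, 61.2, 240.8]
tcp_rot: [-0.323, 1.569, -0.065]
contact_force: [-0.3, 1.0, 0.3]
opening: -0.0
```

Request:
drive_tool(rows=[0,0,0,10,0,0,0,0,0,0,20,0,0,0,0,0,0,30,0,0,0,0,0,0,40,0,0,0,0,0,0,50,0,0,0,0,0,0,60,0,0,0,0,0,0,70,0,0,0,0,0,0,80,0,0,0,0,0,0,90,0,0,0,0,0,0,100,0,0,0])

```text
clock: 13.25
eef_pos: [499.4, 62.1, 240.9]
tcp_rot: [1.479, 1.569, -0.013]
contact_force: [-0.2, 0.2, 0.1]
opening: -0.005
```

Request:
drive_tool(rows=[0,0,0,10,0,0,0,0,0,0,20,0,0,0,0,0,0,30,0,0,0,0,0,0,40,0,0,0,0,0,0,50,0,0,0,0,0,0,60,0,0,0,0,0,0,70,0,0,0,0,0,0,80,0,0,0,0,0,0,90,0,0,0,0,0,0,100,0,0,0])

```text
clock: 14.5
eef_pos: [499.4, 63.0, 240.9]
tcp_rot: [-3.012, 1.569, 0.028]
contact_force: [0.5, 0.4, 1.0]
opening: -0.004
```

```bash
python3 - <<'E'
from h import *
st()
grab("wrist","wrist8");grab("side","side8")
E
```

```text
t 14.5 pos [499.4  63.  240.9] lat/out 43.9 256.1
xyz axes [[0.002, 0.0, -1.0], [-0.101, -0.995, -0.0], [-0.995, 0.101, -0.002]] yaw y -95.8
q [ 0.12  0.12  1.85 -0.    1.17  1.79] F [0.5 0.4 1. ] op -0.0035802755803176277
```

View pics/wrist8.png

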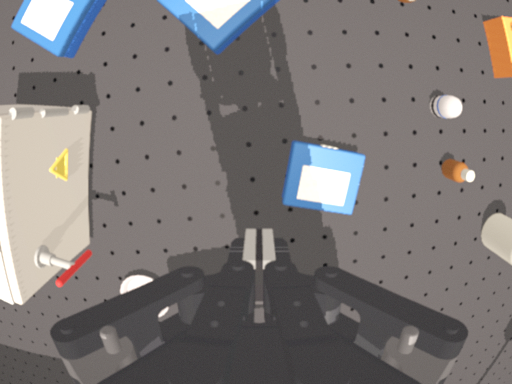

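View pics/side8.png

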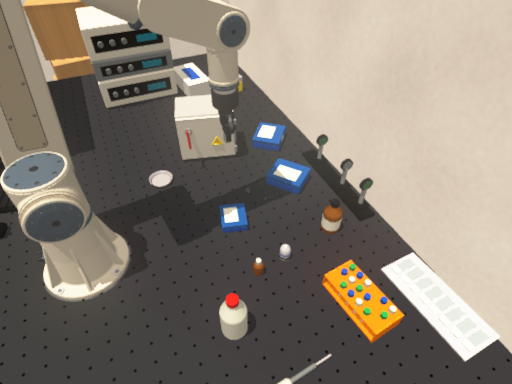

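```bash
python3 - <<'E'
from h import *
T=tool()
crop(cv2.imread("pics/wrist8.png"),"b",210,210,310,290,6);crop(cv2.imread("pics/side8.png"),"a",190,80,260,150,8)
o,d=ray("wrist",258,229.5,T)
for q in ((246,229.5),(271,229.5),(249,268),(266,268)):
    o,d=ray("wrist",*q,T); o2=T[:3,:3].T@(o-T[:3,3]);d2=T[:3,:3].T@d
    t=(-9.5-o2[2])/d2[2]; print((o2+t*d2).round(1))
E
```

```text
[-31.8  -6.7  -9.5]
[-31.8   5.8  -9.5]
[-70.1  -4.   -9.5]
[-70.1   2.4  -9.5]
```

View pics/b.png

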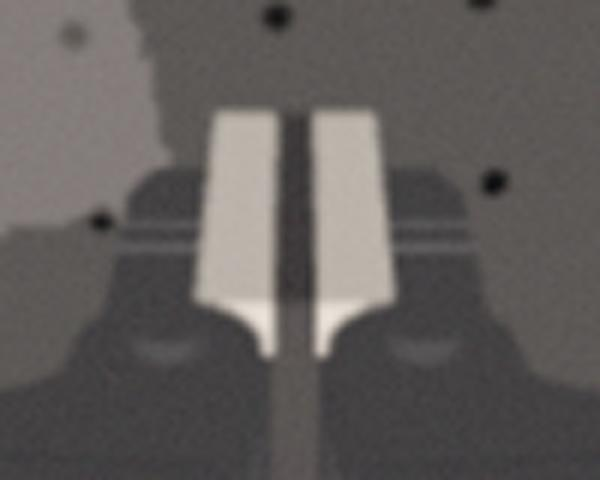

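View pics/a.png

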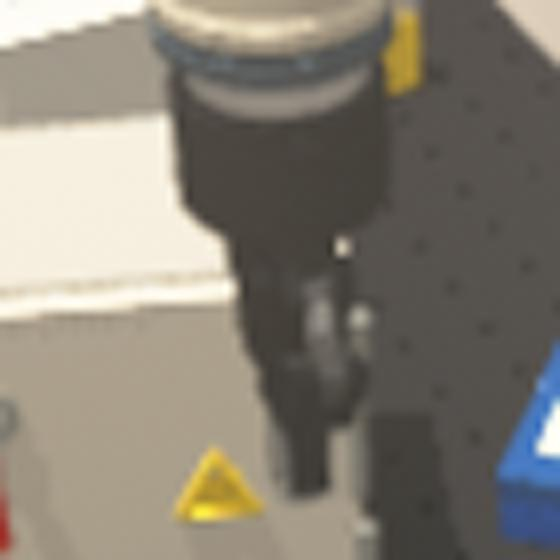

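```bash
python3 - <<'E'
from h import *
T=tool()
for s in ((228.5,141.7),(229,142.2)):
  p,e=tri(ray("side",*s),ray("wrist",258,229.5,T));print(p,e,(T[:3,:3].T@(p-T[:3,3])).round(1))
  o,d=ray("side",*s);o=T[:3,:3].T@(o-T[:3,3]);d=T[:3,:3].T@d
  for z in (0,-10,10): t=(z-o[2])/d[2];print((o+t*d).round(1))
E
```

```text
[503.47866125  63.75803759 262.35214476] 2.3467045115203273 [-21.4  -1.3  -4. ]
[-31.3  11.1   0. ]
[ -0.1 -31.1 -10. ]
[-62.6  53.3  10. ]
[503.88617543  63.27217234 261.13264105] 0.36261231533495125 [-20.1  -0.8  -4.5]
[-33.7  17.2   0. ]
[ -2.5 -24.7 -10. ]
[-64.8  59.1  10. ]
```

Request:
drive_tool(rows=[0,-20,7,3,0,0,0,0,-50,17,6,0,0,0,0,-85,28,9,0,0,0,0,-120,40,9,0,0,0,0,-155,51,9,0,0,0,0,-185,61,9,0,0,0,0,-207,69,9,0,0,0,0,-214,71,9,0,0,0,0,-214,71,9,0,0,0])

```text
clock: 15.72
eef_pos: [449.4, 282.9, 240.8]
tcp_rot: [-3.064, 1.569, -0.174]
contact_force: [0.5, -0.4, -0.7]
opening: -0.003
```

```bash
python3 - <<'E'
from h import *
st()
grab("wrist","wrist9");grab("side","side9")
E
```

```text
t 15.725 pos [449.4 282.9 240.8] lat/out 149.0 56.6
xyz axes [[0.002, -0.0, -1.0], [-0.249, -0.969, -0.0], [-0.969, 0.249, -0.002]] yaw y -104.4
q [ 0.56  0.17  1.79 -0.    1.18  2.38] F [ 0.5 -0.4 -0.7] op -0.0031321589773748034
```

View pics/wrist9.png

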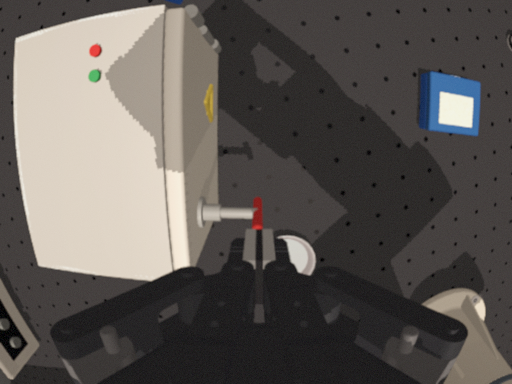

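View pics/side9.png

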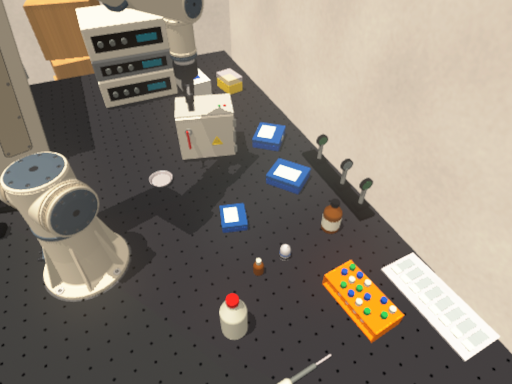

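Request:
drive_tool(rows=[20,0,0,0,0,0,0,45,0,-1,0,0,0,0,68,0,-1,0,0,0,0,82,0,-1,0,0,0,0,88,0,-1,0,0,0,0,88,0,-1,0,0,0,0])

```text
clock: 16.58
eef_pos: [450.9, 281.7, 153.0]
tcp_rot: [-3.083, 1.569, -0.195]
contact_force: [-0.2, -0.8, 0.3]
opening: 0.002
```

```bash
python3 - <<'E'
from h import *
st()
grab("wrist","wrist10");crop(grab("side","side10"),"a",150,60,250,160,6)
E
```

```text
t 16.575 pos [450.9 281.7 153. ] lat/out 147.3 57.3
xyz axes [[0.002, -0.0, -1.0], [-0.251, -0.968, -0.0], [-0.968, 0.251, -0.002]] yaw y -104.5
q [ 0.56  0.27  1.88 -0.    0.99  2.38] F [-0.2 -0.8  0.3] op 0.0020376028283283724
```

View pics/wrist10.png

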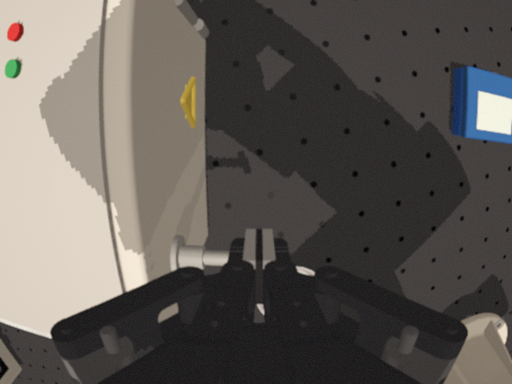

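View pics/a.png

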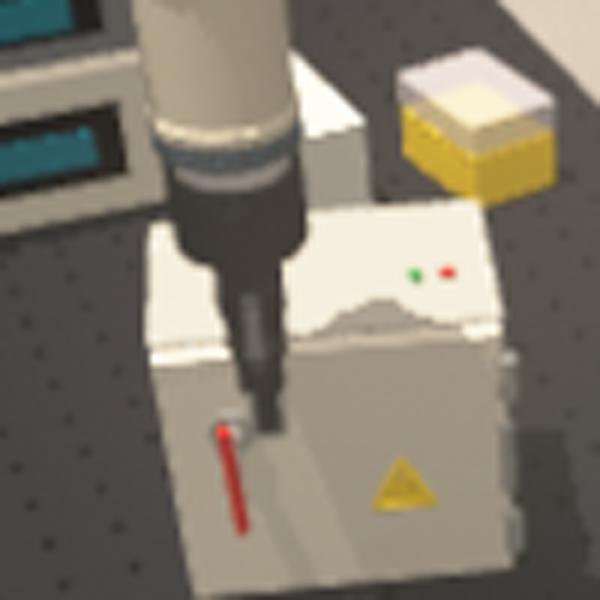

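Request:
drive_tool(rows=[0,0,6,0,0,0,0,0,0,11,0,0,0,0,0,0,16,0,0,0,0,0,0,21,0,0,0,0,1,0,25,0,0,0,0,3,0,29,0,0,0,0,5,0,32,0,0,0,0,5,0,32,0,0,0,0])

```text
clock: 17.68
eef_pos: [420.0, 290.5, 148.6]
tcp_rot: [-2.601, 1.568, 0.287]
contact_force: [-0.1, -0.0, 3.2]
opening: 0.002
```

```bash
python3 - <<'E'
from h import *
st()
crop(grab("side","side11"),"a",150,60,250,160,6)
E
```

```text
t 17.675 pos [420.  290.5 148.6] lat/out 179.4 56.9
xyz axes [[0.003, 0.001, -1.0], [-0.251, -0.968, -0.001], [-0.968, 0.251, -0.002]] yaw y -104.5
q [ 0.6   0.24  1.93 -0.    0.97  2.43] F [-0.1 -0.   3.2] op 0.0015600427790495126
```

View pics/a.png

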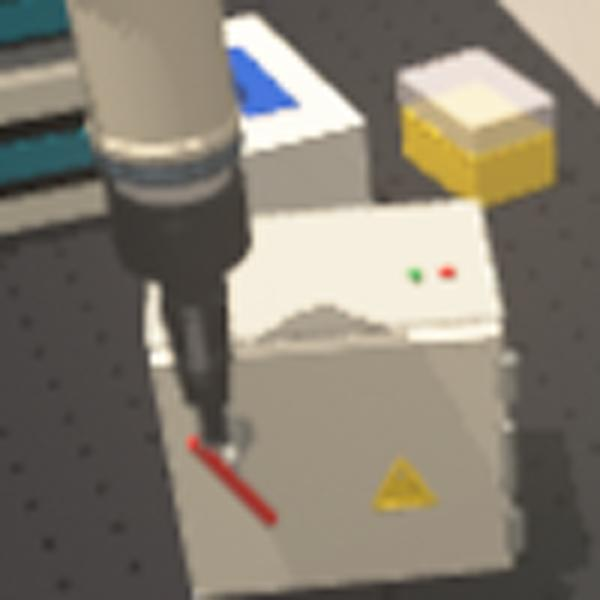

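Request:
drive_tool(rows=[4,0,3,0,0,0,0,8,0,6,0,0,0,0,11,0,9,0,0,0,0,14,0,12,0,0,0,0,17,0,16,0,0,0,0,19,0,18,0,0,0,0,21,0,18,0,0,0,0,21,0,18,0,0,0,0])

```text
clock: 18.73
eef_pos: [402.0, 294.7, 127.2]
tcp_rot: [-2.736, 1.569, 0.152]
contact_force: [-1.1, -0.6, 2.2]
opening: -0.006
```

```bash
python3 - <<'E'
from h import *
st()
crop(grab("side","side12"),"a",150,60,250,160,6);crop(grab("scene","scene12"),"b",290,80,390,180,6)
E
```

```text
t 18.725 pos [402.  294.7 127.2] lat/out 197.8 57.4
xyz axes [[0.001, 0.0, -1.0], [-0.251, -0.968, -0.001], [-0.968, 0.251, -0.001]] yaw y -104.5
q [ 0.63  0.25  1.97 -0.    0.91  2.45] F [-1.1 -0.6  2.2] op -0.006217885176995839
```

View pics/a.png

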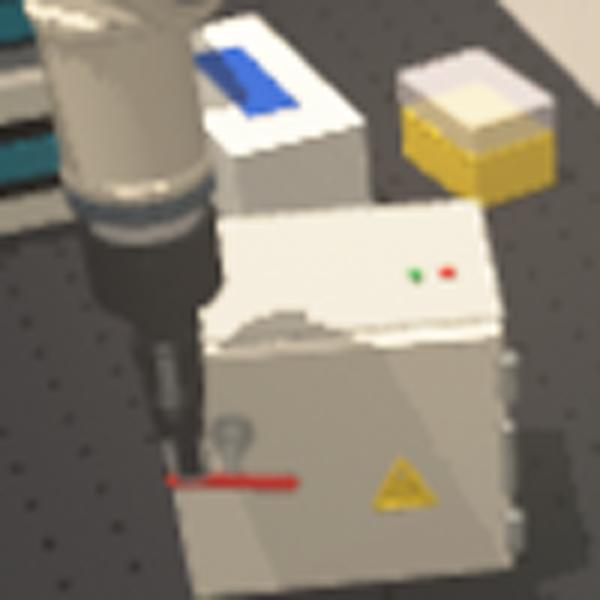

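View pics/b.png

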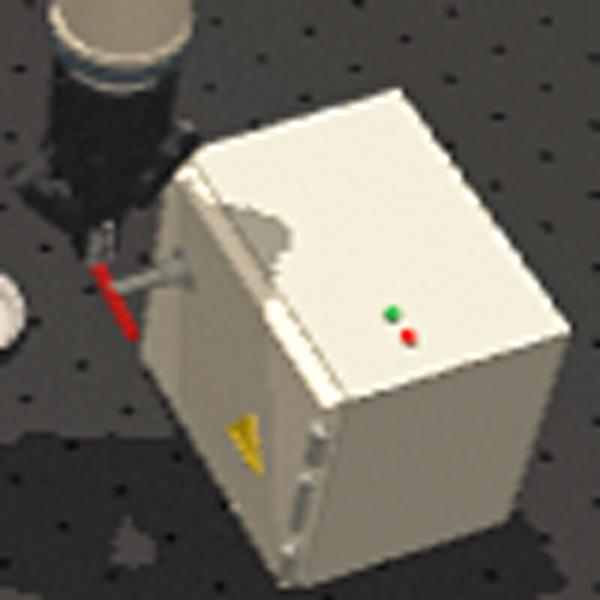

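Request:
drive_tool(rows=[2,0,0,0,0,0,0,4,0,0,0,0,0,0,5,0,0,0,0,0,0,5,0,0,0,0,0,0])

```text
clock: 19.32
eef_pos: [401.7, 294.6, 122.4]
tcp_rot: [-3.089, 1.57, -0.201]
contact_force: [-4.2, -0.7, 8.8]
opening: 0.001
```

```bash
cat >> h.py <<'E'
def W(l,o,z): return np.array([*(H+l*ey+o*out),z])
E
python3 - <<'E'
from h import *
st()
a=grab("side","side13");crop(a,"a",150,60,250,160,6)
for t in (0,.1,.2):
  e=[proj("side",W(175+s*40*np.cos(t),56,145+s*40*np.sin(t))) for s in (1,-1)]
  print(t,[((q-[150,60]+.5)*6-.5).round() for q in e])
hs=cv2.cvtColor(a,cv2.COLOR_BGR2HSV);m=(cv2.inRange(hs,(0,150,90),(6,255,255))|cv2.inRange(hs,(174,150,90),(180,255,255)))
ys,xs=np.nonzero(m[120:160,160:215]);xs+=160;ys+=120
print(len(xs),np.polyfit(xs,ys,1), [np.diff(np.array([proj("side",W(175+s*40*np.cos(t),56,145+s*40*np.sin(t))) for s in (1,-1)]),axis=0) for t in (0,.1)])
E
```

```text
t 19.325 pos [401.7 294.6 122.4] lat/out 198.1 57.6
xyz axes [[0.001, -0.0, -1.0], [-0.251, -0.968, -0.0], [-0.968, 0.251, -0.001]] yaw y -104.5
q [ 0.63  0.26  1.98 -0.    0.9   2.45] F [-4.2 -0.7  8.8] op 0.0013868030816747206
0 [array([166., 488.]), array([297., 476.])]
0.1 [array([165., 482.]), array([298., 481.])]
0.2 [array([165., 477.]), array([297., 486.])]
23 [-6.68989547e-02  1.52415331e+02] [array([[21.91633206, -2.01045329]]), array([[22.09279677, -0.21192114]])]
```

View pics/a.png

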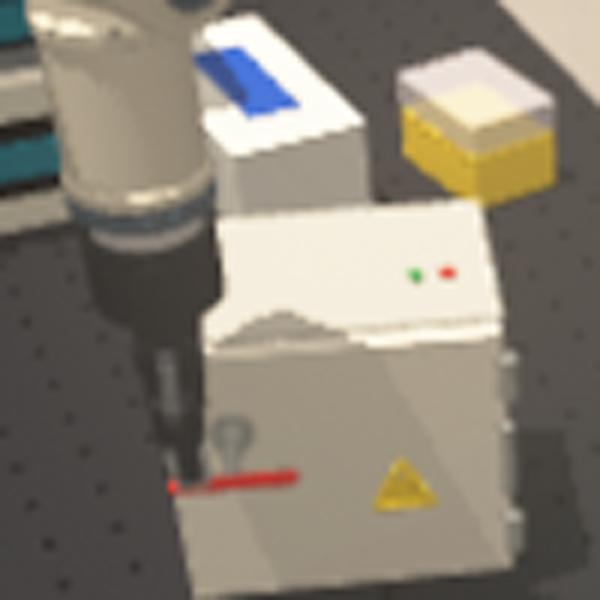

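Request:
drive_tool(rows=[2,0,0,0,0,0,0,2,0,0,0,0,0,0,-5,0,0,0,0,0,0,-25,-1,1,0,0,0,45,-30,-1,1,0,0,0,45,-30,-1,1,0,0,0,45,-30,-1,1,0,0,0,45])

```text
clock: 20.25
eef_pos: [400.7, 295.5, 151.7]
tcp_rot: [1.702, 1.57, -1.694]
contact_force: [0.7, 0.0, -0.5]
opening: 0.449
```

```bash
python3 - <<'E'
from h import *
st()
crop(grab("side","side14"),"a",150,60,250,160,6);crop(grab("wrist","wrist14"),"b",150,180,350,330,4)
E
```

```text
t 20.25 pos [400.7 295.5 151.7] lat/out 199.3 57.0
xyz axes [[-0.0, -0.001, -1.0], [-0.251, -0.968, 0.001], [-0.968, 0.251, -0.0]] yaw y -104.5
q [ 0.63  0.22  1.95 -0.    0.97  2.46] F [ 0.7  0.  -0.5] op 0.4494476369487017
```

View pics/a.png

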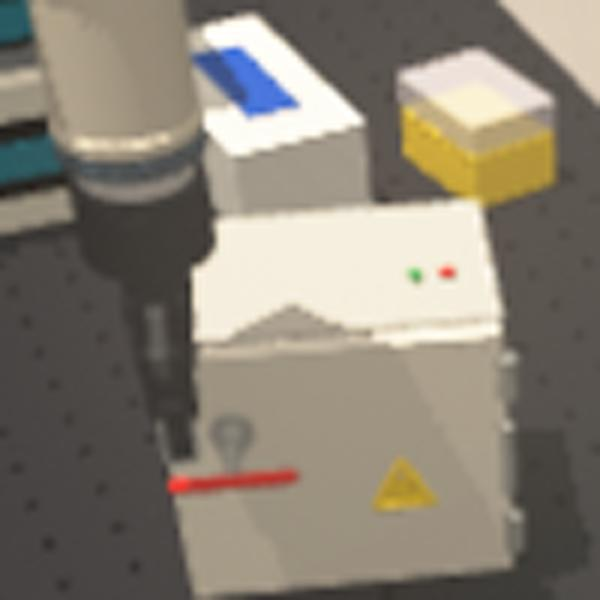

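View pics/b.png

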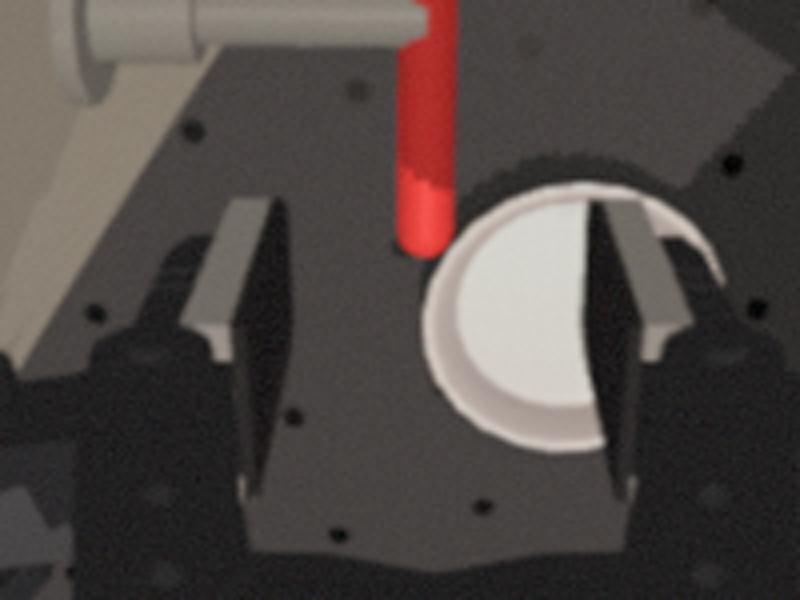

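Request:
drive_tool(rows=[12,0,-2,0,0,0,45,26,0,-2,0,0,0,45,40,0,-2,0,0,0,45,50,0,-2,0,0,0,45,50,0,-2,0,0,0,45])

```text
clock: 20.98
eef_pos: [400.8, 293.0, 99.8]
tcp_rot: [1.096, 1.565, -2.299]
contact_force: [-3.2, -6.1, 0.4]
opening: 0.451
```

```bash
python3 - <<'E'
from h import *
st()
crop(grab("side","side15"),"a",150,60,250,160,6);crop(grab("wrist","wrist15"),"b",150,180,350,330,4)
E
```

```text
t 20.975 pos [400.8 293.   99.8] lat/out 198.6 59.4
xyz axes [[-0.004, -0.005, -1.0], [-0.251, -0.968, 0.006], [-0.968, 0.251, 0.003]] yaw y -104.5
q [ 0.63  0.29  1.99 -0.    0.86  2.45] F [-3.2 -6.1  0.4] op 0.4509373172452053
```

View pics/a.png

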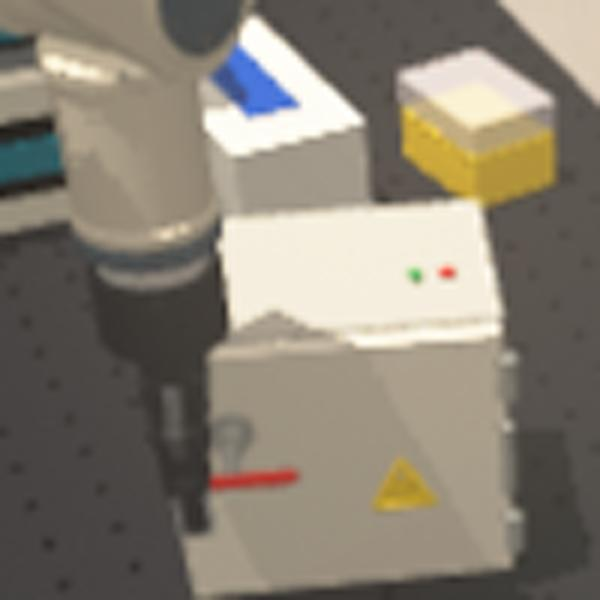

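View pics/b.png

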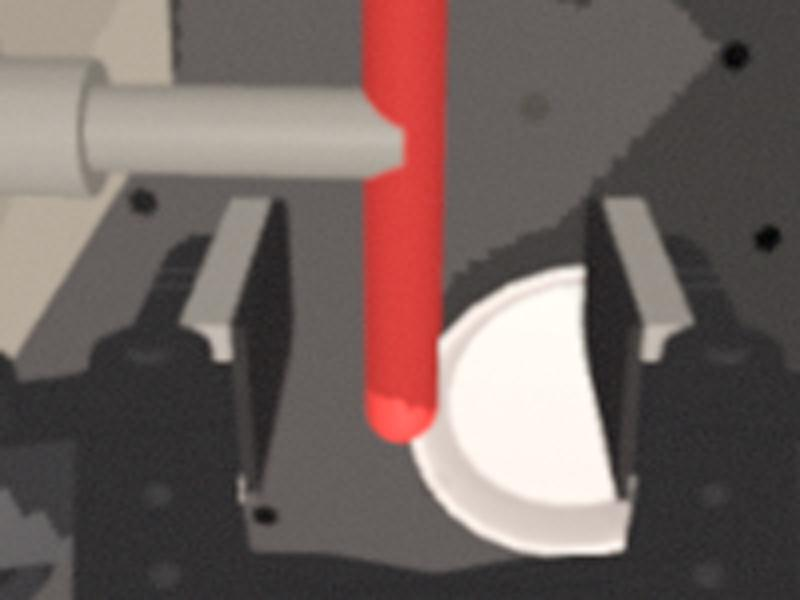

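```bash
cat >> h.py <<'E'
def arc(phi0,l,o,degs):
    # rows relative to the present pose: dy,dz,rx for door angles phi (deg)
    T=tool();d=T[:2,3]-H
    for p in degs:
        a=np.radians(165+p);e=np.array([np.cos(a),np.sin(a)]);n=np.array([-e[1],e[0]])
        w=np.array([*(H+l*e+o*n),T[2,3]]); dt=T[:3,:3].T@(w-T[:3,3]); yaw=np.degrees(np.arctan2(T[1,1],T[0,1]))
        print(p,dt.round(0),"rx",round(-(((255+p)-yaw+180)%360-180),1))
E
python3 - <<'E'
from h import *
arc(0,197,63,[0,2,5,9,13,17,21,25])
E
```

```text
0 [ 0.  4. -1.] rx 0.5
2 [ 0. 11. -4.] rx -1.5
5 [ 0. 21. -8.] rx -4.5
9 [  0.  34. -14.] rx -8.5
13 [  0.  47. -20.] rx -12.5
17 [  0.  59. -28.] rx -16.5
21 [  0.  70. -37.] rx -20.5
25 [  0.  81. -46.] rx -24.5
```

Request:
drive_tool(rows=[0,3,-1,0,0,0,25,0,4,-1,0,0,0,25,0,7,-2,0,0,0,25,0,11,-4,-1.5,0,0,25,0,21,-8,-4.5,0,0,25,0,34,-14,-8.5,0,0,25,0,47,-20,-12.5,0,0,25,0,47,-20,-12.5,0,0,25])

```text
clock: 22.08
eef_pos: [408.6, 241.9, 100.4]
tcp_rot: [0.898, 1.565, -2.28]
contact_force: [-0.5, -0.1, -0.4]
opening: 0.245
```

```bash
python3 - <<'E'
from h import *
st()
grab("side","side16");crop(grab("wrist","wrist16"),"b",150,180,350,330,4)
arc(0,197,63,[17,22,27,33,39,45,51,56,58])
E
```

```text
t 22.075 pos [408.6 241.9 100.4] lat/out 177.8 106.8
xyz axes [[-0.004, -0.004, -1.0], [-0.036, -0.999, 0.005], [-0.999, 0.036, 0.004]] yaw y -92.1
q [ 0.53  0.26  2.04 -0.    0.85  2.14] F [-0.5 -0.1 -0.4] op 0.24538173280752576
17 [ 0. 13. -5.] rx -4.1
22 [  0.  30. -13.] rx -9.1
27 [  0.  45. -22.] rx -14.1
33 [  0.  63. -34.] rx -20.1
39 [  0.  80. -48.] rx -26.1
45 [  0.  94. -64.] rx -32.1
51 [  0. 107. -81.] rx -38.1
56 [  0. 117. -97.] rx -43.1
58 [   0.  120. -103.] rx -45.1
```

View pics/side16.png

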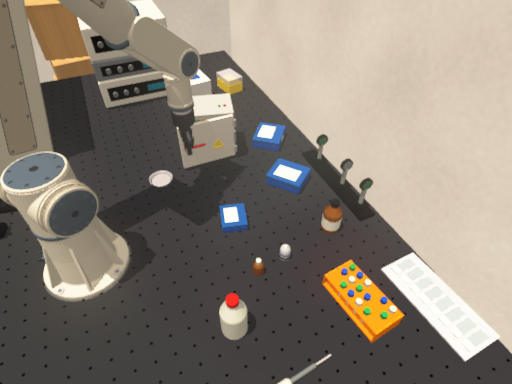

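View pics/b.png

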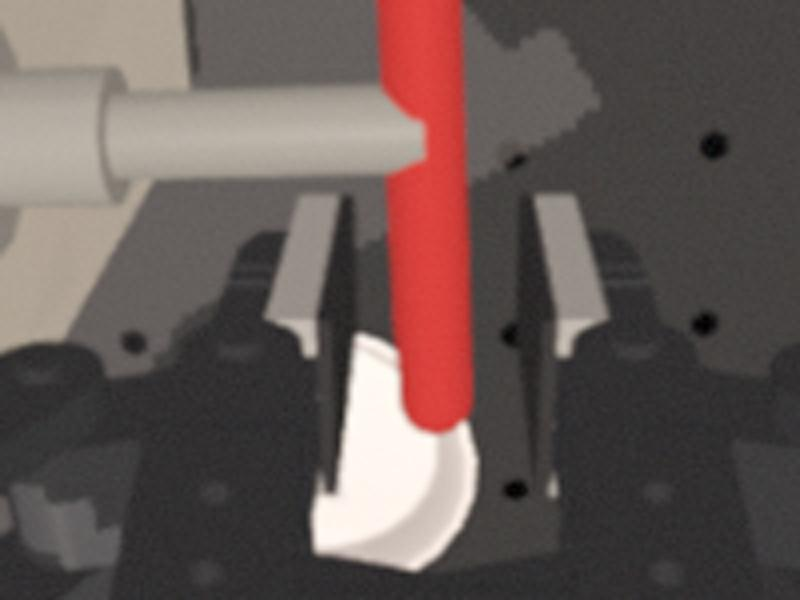

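Request:
drive_tool(rows=[0,13,-5,-4,0,0,25,0,30,-13,-9,0,0,25,0,45,-22,-14,0,0,25,0,63,-34,-20,0,0,25,0,80,-48,-26,0,0,25,0,94,-64,-32,0,0,25,0,107,-81,-38,0,0,25,0,117,-97,-43,0,0,25,0,120,-103,-45,0,0,25])

```text
clock: 23.3
eef_pos: [508.0, 119.0, 100.6]
tcp_rot: [0.152, 1.566, -2.241]
contact_force: [0.6, 0.0, 0.7]
opening: 0.255
```

```bash
python3 - <<'E'
from h import *
st()
grab("side","side17");crop(grab("wrist","wrist17"),"b",150,180,350,330,4)
arc(0,197,63,[61,65,70,76,82,88,93,97,99,99])
E
```

```text
t 23.3 pos [508.  119.  100.6] lat/out 50.0 199.8
xyz axes [[-0.003, -0.004, -1.0], [0.681, -0.732, 0.001], [-0.732, -0.681, 0.005]] yaw y -47.1
q [ 0.23  0.33  1.94 -0.    0.88  1.05] F [0.6 0.  0.7] op 0.2554302899334265
61 [-0. 10. -3.] rx -3.2
65 [-0. 23. -8.] rx -7.2
70 [ -0.  39. -17.] rx -12.2
76 [ -0.  58. -28.] rx -18.2
82 [ -0.  74. -42.] rx -24.2
88 [ -0.  90. -57.] rx -30.2
93 [ -0. 101. -71.] rx -35.2
97 [ -0. 109. -83.] rx -39.2
99 [ -0. 113. -89.] rx -41.2
99 [ -0. 113. -89.] rx -41.2
```

View pics/side17.png

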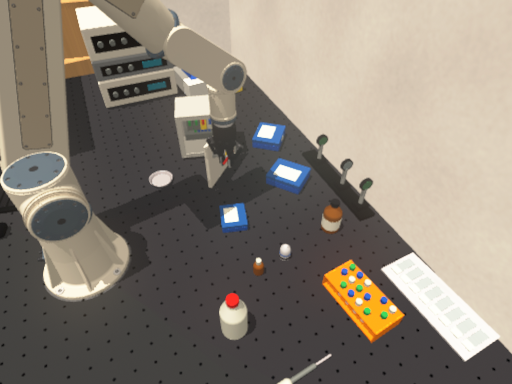

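View pics/b.png

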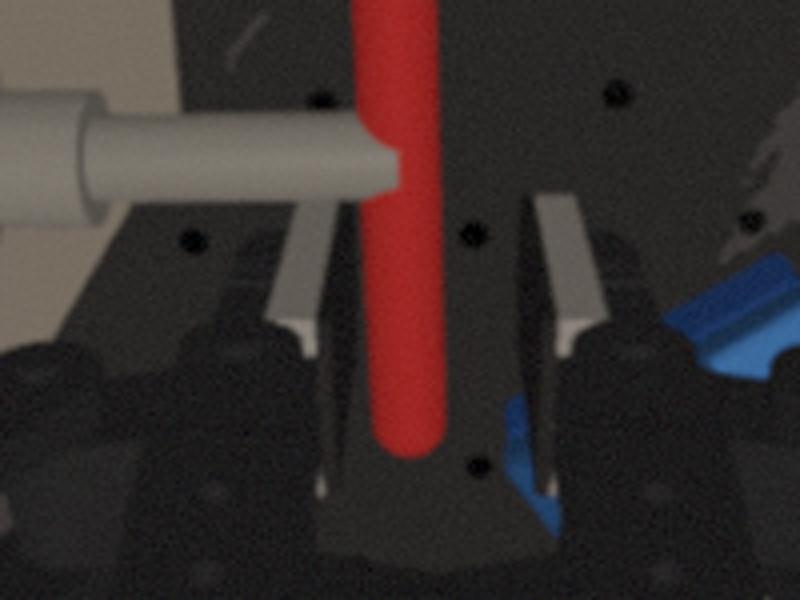

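Request:
drive_tool(rows=[0,10,-2,-3,0,0,25,0,23,-7,-7,0,0,25,0,39,-15,-12,0,0,25,0,58,-27,-18,0,0,25,0,74,-41,-24,0,0,25,0,90,-56,-30,0,0,25,0,101,-70,-35,0,0,25,0,109,-82,-39,0,0,25,0,114,-89,-41,0,0,25,0,114,-89,-41,0,0,25])

```text
clock: 24.65
eef_pos: [650.5, 96.5, 100.0]
tcp_rot: [-0.589, 1.566, -2.268]
contact_force: [-0.2, 0.0, 0.0]
opening: 0.249
```

```bash
python3 - <<'E'
from h import *
st()
grab("side","side18");crop(grab("wrist","wrist18"),"b",150,180,350,330,4);grab("scene","scene18")
E
```

```text
t 24.65 pos [650.5  96.5 100. ] lat/out -93.5 184.6
xyz axes [[-0.003, -0.004, -1.0], [0.994, -0.108, -0.003], [-0.108, -0.994, 0.004]] yaw y -6.2
q [ 0.15  0.51  1.64 -0.    0.99  0.26] F [-0.2  0.   0. ] op 0.2488609983043383
```

View pics/side18.png

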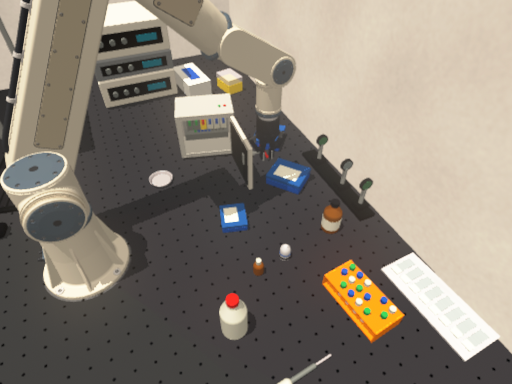

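View pics/b.png

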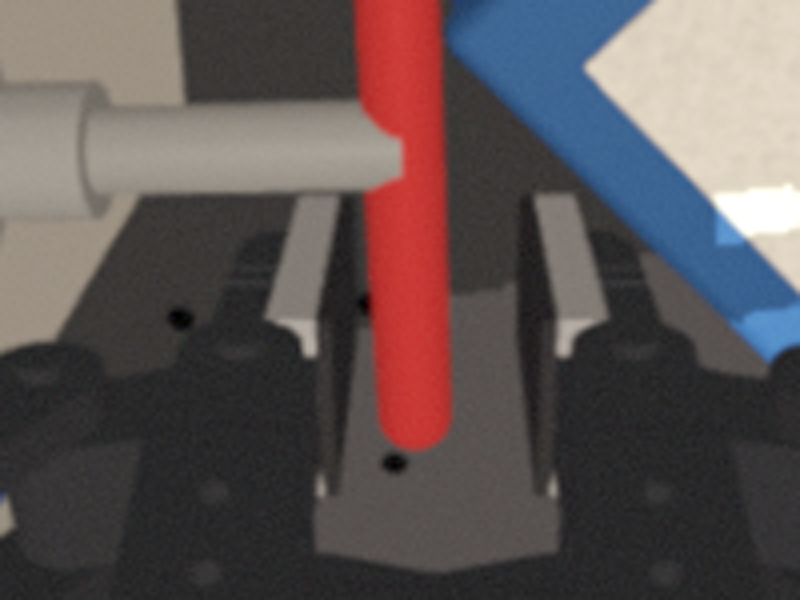

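View pics/scene18.png

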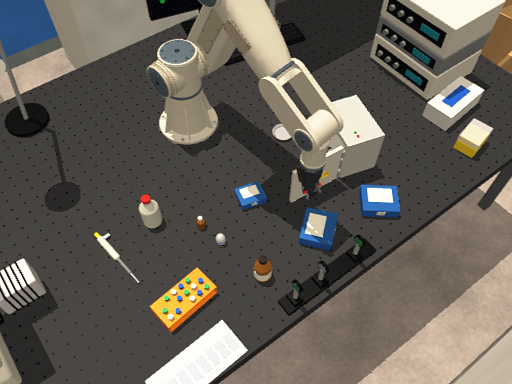

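Request:
drive_tool(rows=[-8,-1,0,0,0,0,25,-20,-1,0,0,0,0,25,-40,-1,0,0,0,0,25,-65,-1,0,0,0,0,25,-95,-1,0,0,0,0,25,-130,-1,0,0,0,0,25,-165,0,0,0,0,0,25,-180,0,0,0,0,0,25,-180,0,0,0,0,0,25])

```text
clock: 25.92
eef_pos: [651.0, 96.9, 281.5]
tcp_rot: [-0.267, 1.567, -1.947]
contact_force: [-0.5, 0.6, -0.4]
opening: 0.254
```

```bash
python3 - <<'E'
from h import *
st()
crop(grab("side","side19"),"a",150,80,310,240,4);grab("wrist","wrist19")
E
```

```text
t 25.925 pos [651.   96.9 281.5] lat/out -93.9 184.1
xyz axes [[-0.002, -0.004, -1.0], [0.994, -0.108, -0.001], [-0.108, -0.994, 0.004]] yaw y -6.2
q [ 0.15  0.35  1.47 -0.    1.33  0.26] F [-0.5  0.6 -0.4] op 0.25382063007369365
```

View pics/a.png

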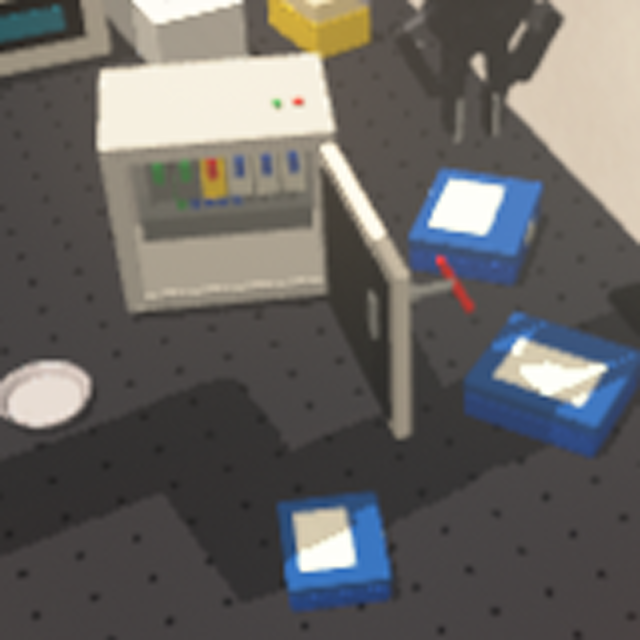

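View pics/wrist19.png

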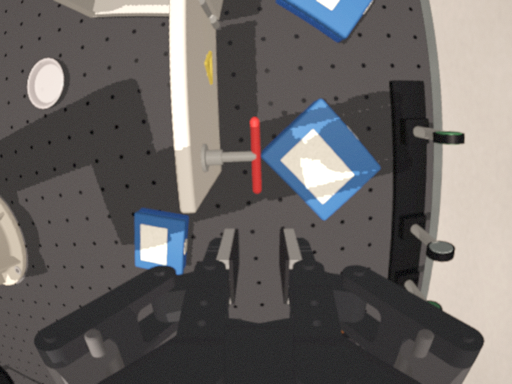

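```bash
python3 - <<'E'
from h import *
T=tool()
S=lambda x,y:(150+(x+.5)/4-.5,80+(y+.5)/4-.5)
k=[tri(ray("side",*S(*s)),ray("wrist",*w,T)) for s,w in (((440,260),(255,121)),((471,309),(257,190)))]
for p,e in k: print(p.round(1),e)
d=k[1][0]-k[0][0];print("bar tilt",np.degrees(np.arctan2(d[2],np.hypot(d[0],d[1]))),len(d)and np.linalg.norm(d),"dir",np.degrees(np.arctan2(d[1],d[0]))%360-165)
a=onz("wrist",187,209,200,T);print("door free front top",a, onz("side",*S(408,272),200),"angle",np.degrees(np.arctan2(a[1]-H[1],a[0]-H[0]))%360-165)
for q in ((135,209),(188,214),(186,270),(134,268)): print(onz("wrist",*q,33,T).round())
E
```

```text
[650.9 155.6 146.1] 1.275857235273848
[646.   82.8 144. ] 3.403020046767888
bar tilt -1.6457262127978527 72.91157442088122 dir 101.10049383051216
door free front top [582.20862214  87.88373343 200.        ] [589.07138657  84.58762371 200.        ] angle 98.03487757895005
[446.  43.  33.]
[532.  27.  33.]
[509. -69.  33.]
[415. -61.  33.]
```

```bash
python3 - <<'E'
from h import *
from rig import sign_off
print(r.sense()["qvel"].round(3)); print(sign_off())
E
```

```text
[ 0.     0.009  0.009  0.002 -0.     0.002]
the job is handed in; nothing more can be done
None
```

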